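# Find the filter cubes in the closed parts boxes

### The arm

A 6-joint arm with a two-finger parallel gripper is mounted at the origin on a cart in front of the work surface, level with it; the furniture and walls round the work are solid. World frame = base frame: x ahead of the robot, y to its left, z up, the work surface at z = 0. Lengths are in m, angles in rad, forces in N, time in s.
With the tool pointing down it reaches from about 0.35 to 0.775 m from the base axis. Payload 5.5 kg.
Tool frame: the origin (TCP) lies at the very end of the fingers, on their centre line; the grasp point (between the pads) lies 19 mm behind it; z points along the fingers, y is the line along which they close (so a half turn about z gives the same grasp; the last joint's range is limited). The gripper opens to 85 mm and grips with 20 to 120 N. Pads are 22 mm wide; open, the fingers measure 114 mm over their backs; the gripper's body (76 mm by 85 mm) begins 54 mm behind the grasp point. The pads swing forward as they close: fully open they stand 13 mm farther back than shut.
Start: joints at [1.007, 0.313, 0.046, 1.304, 0, 1.431], TCP at [0.236, 0.524, 0.231] pointing down, gripper open.
Joint ranges: [-2.76, 2.76], [-0.86, 1.69], [-1.03, 1.26], [-2.2, 2.34], [-1.47, 1.5], [-3.14, 3.14]. Speed limits (rad/s): [2.57, 2.57, 3.14, 3.14, 3.14, 3.14].

### API

Orientations are given as a unit quaternion [w, x, y, z].
In Python, from workcell import env, cams, ticket, spotter gives the robot as it stands.
- The arm moves only by the tool jog_arm, never from a script. Its argument "increments" is a list that holds one entry, the list of rows, each a list of 7 numbers: the shift along the tool's x, y, z in units of 0.25 m (1.0 is 0.25 m), then the turn, a rotation vector about the tool's x, y, z in units of 180 degrees (1.0 is 180 degrees), then the closure in counts, from 0 (fully open) to 255 (shut). A call has 1 to 20 rows; each row shifts and turns the commanded pose from where the row before left it, along the tool's axes as they then stand; what a row does not reach is not made up. A row lasts 1/10 s, in which the tool goes at most 50 mm and 8.59 degrees, less where a joint would pass 70% of its speed; a pose out of reach is approached as far as the arm can. A call with a number of a shift or a turn outside -1 to 1 is refused whole. A call with a gripper value outside its range is refused whole. The fingers move at their own pace and stop on an object; "force" is the grip in N (left out, the last holds). Time passes only in rows, so rows that do not move let the fingers close. It gives the time, the measured TCP pose, the force, the opening and the grip force at its end, in the units of the state.
- env.get_state(): the state, without advancing time (a new reading comes with each control period).
- cams.read_camera(name): name is "scene" or "top" or "wrist"; returns a dict with "pixels" (480x640x3 uint8, red, green, blue), "fx", "fy", "cx", "cy" (pixels), "k1" (the pictures are not rectified: a ray, as slopes to the right and down, at radius r is drawn at 1 + k1 r^2 times it, then the intrinsics apply), "xyz" and "attitude" of the camera in the world; the wrist camera has in their place "mount" (4x4, takes a point from camera to tool coordinates, whose origin is the TCP and whose axes are the flange's). Camera axes: x right, y down, z forward; pixel columns grow to the right and rows downward; lengths in m; the calibration is good to about 2 mm. A picture is of the moment at which its call begins: read the wrist's pose just before it. There is no depth.
- ticket.hand_in(): hands the job in; it is judged then, once.
Trained networks look in the newest picture that a camera, given by its name, has taken for a name from the list of things; names that differ only in an ending like _2 or _b are one class to them, and where a whole thing is asked for, a point or a joint stands for the part that bears it (a point fixed in the world has none). Each returns a list of dicts, best first, with "conf" (0 to 1); they miss things now and then, are a little off and sometimes report something else, mostly with a low value. They report only what shows in the picture. A call takes as long as a camera call. They do not tell look-alikes from the thing itself.
- spotter.find_in(target, camera): "uv" ([column, row] in pixels, amid what is visible of it).
- spotter.cut_out(target, camera): "region" (480x640 bool, what is visible of it) and "uv" ([column, row] in pixels, amid what is visible of it).
- spotter.landmark_of(target, camera): "uv" ([column, row] in pixels: a listed point, or the origin of a listed thing).
The state is a dict: "clock": time; "joint_pos": joint angles; "qvel": joint speeds; "tau": joint torques, N m; "tcp_pos": TCP position; "orientation": TCP orientation; "wrist_force": force on the tool from outside, world axes, zero at the start; "ft_torque": the same for the moment, N m; "finger_gap": finger opening in m; "grip_force": force on a finger pad.
Only numpy, scipy, OpenCV 4.12 (cv2) and the standard library are available. Lean on these libraries where they do the work, as an engineer would, in place of code of your own. Each camera call takes 0.05 s, during which the arm holds its last target. There are 200 camera calls.

### The job

Take the loose covers off all three parts boxes and lay them on the desk, so that all three stand open together and you can see what is in each. Set every filter cube that you find (one or two) flat on the lens-tissue booklet, on any of its faces, not overhanging its edges, and leave the coverslip box where it is. Then put a cover back on every box and press it down until it sits level with the rim; leave the other things on the desk undisturbed.

Things in the scene. Friction and masses are not known exactly. Their poses are not given: they have to be found in the camera images.
- box_1: parts box 1, fixed: grey, square, open-topped, 120 x 120 mm outside, 50 mm high, closed by a cover at the start. Origin: centre of its underside on the desk; x, y along its sides, z up; turned by up to 0.2 rad. Inside 100 x 100 mm; floor 4 mm above the desk, with a square nest on it (54 mm inside, lips 4 mm thick, 6 mm high) for one thing at most.
- rim_1 (a point): middle of the mouth of box 1, 50 mm above the desk. The rim is 112 x 112 mm inside and holds a stiff sliding seal that carries a cover (3 mm play all round; any cover, any quarter turn). Seal raised, as at the start: cover's underside 48 mm above the desk, its top 6 mm proud of the rim. A push of about 5 N or more slides seal and cover down, 6 mm at most: underside at 42 mm, top level with the rim; the seal stays where it is pushed to.
- box_2: parts box 2, fixed: grey, square, open-topped, 120 x 120 mm outside, 50 mm high, closed by a cover at the start. Origin: centre of its underside on the desk; x, y along its sides, z up; turned by up to 0.2 rad. Inside 100 x 100 mm; floor 4 mm above the desk, with a square nest on it (54 mm inside, lips 4 mm thick, 6 mm high) for one thing at most.
- rim_2 (a point): middle of the mouth of box 2, 50 mm above the desk. The rim is 112 x 112 mm inside and holds a stiff sliding seal that carries a cover (3 mm play all round; any cover, any quarter turn). Seal raised, as at the start: cover's underside 48 mm above the desk, its top 6 mm proud of the rim. A push of about 5 N or more slides seal and cover down, 6 mm at most: underside at 42 mm, top level with the rim; the seal stays where it is pushed to.
- box_3: parts box 3, fixed: grey, square, open-topped, 120 x 120 mm outside, 50 mm high, closed by a cover at the start. Origin: centre of its underside on the desk; x, y along its sides, z up; turned by up to 0.2 rad. Inside 100 x 100 mm; floor 4 mm above the desk, with a square nest on it (54 mm inside, lips 4 mm thick, 6 mm high) for one thing at most.
- rim_3 (a point): middle of the mouth of box 3, 50 mm above the desk. The rim is 112 x 112 mm inside and holds a stiff sliding seal that carries a cover (3 mm play all round; any cover, any quarter turn). Seal raised, as at the start: cover's underside 48 mm above the desk, its top 6 mm proud of the rim. A push of about 5 N or more slides seal and cover down, 6 mm at most: underside at 42 mm, top level with the rim; the seal stays where it is pushed to.
- cover_1_handle (a point): cover 1, loose, 120 g: a flat white square plate, 106 x 106 x 8 mm, with a black upright grip bar in the middle of its top, 12 mm thick (along x), 40 mm long (along y) and 30 mm high. The point is the centre of the bar: 23 mm above the cover's underside and 15 mm above its plate. z is the cover's upward normal. At the start it lies loosely on a box, square with it, on the raised seal; no latch.
- cover_2_handle (a point): cover 2, loose, 120 g: a flat white square plate, 106 x 106 x 8 mm, with a black upright grip bar in the middle of its top, 12 mm thick (along x), 40 mm long (along y) and 30 mm high. The point is the centre of the bar: 23 mm above the cover's underside and 15 mm above its plate. z is the cover's upward normal. At the start it lies loosely on a box, square with it, on the raised seal; no latch.
- cover_3_handle (a point): cover 3, loose, 120 g: a flat white square plate, 106 x 106 x 8 mm, with a black upright grip bar in the middle of its top, 12 mm thick (along x), 40 mm long (along y) and 30 mm high. The point is the centre of the bar: 23 mm above the cover's underside and 15 mm above its plate. z is the cover's upward normal. At the start it lies loosely on a box, square with it, on the raised seal; no latch.
- cube_1_centre (a point): filter cube 1 (may be absent): a black cube-shaped filter holder, 34 x 34 x 34 mm, 65 g, with round filters in its top and sides; at the start upright in one of the closed boxes, roughly in the middle. The point is its centre, 17 mm above its underside; x, y along its sides, z up.
- cube_2_centre (a point): filter cube 2 (may be absent): a black cube-shaped filter holder, 34 x 34 x 34 mm, 65 g, with round filters in its top and sides; at the start upright in one of the closed boxes, roughly in the middle. The point is its centre, 17 mm above its underside; x, y along its sides, z up.
- slips_centre (a point): coverslip box: a small clear-white plastic box, 30 x 30 x 22 mm, in one of the closed boxes; to be left there. The point is its centre, 11 mm above its underside.
- booklet: lens-tissue booklet, fixed on the desk at the left or the right end of the front strip (a computer mouse stands at the other end): a flat light booklet 76 mm (its x) x 110 mm (its y), 8 mm thick. Origin: centre of its underside; z up. It has room for two cubes, one beside the other along y.
- front_strip (a point): middle of the free front strip of the desk, on its surface. In front of the boxes, between booklet and mouse, the desk is free over 0.37 < x < 0.485, -0.24 < y < 0.24: room for the three covers.
- pen: bystander, to be left alone: black pen lying between the left and the middle box, 145 mm long, 9 mm high. Origin: centre of its underside.
- memory_stick: bystander, to be left alone: blue memory stick lying between the middle and the right box, 17 x 52 x 9 mm. Origin: centre of its underside.
- canister_low: bystander, to be left alone: objective canister, 42 mm across and 46 mm high, to the right of the boxes. Origin: centre of its underside.
- slide_carton: bystander, to be left alone: carton of slides, 30 x 80 x 21 mm, to the left of the boxes. Origin: centre of its underside.
Not all that is in view belongs to the job. What is shaped like the part that bears cover_1_handle but blue is not meant.

How it is judged:
On the way:
1. all three covers lie on the desk, clear of the boxes, at the same time (height (world z) of each of cover_1_handle, cover_2_handle, cover_3_handle below 0.035 m and horizontal distance between each of cover_1_handle, cover_2_handle, cover_3_handle and box_1 above 0.09 m and horizontal distance between each of cover_1_handle, cover_2_handle, cover_3_handle and box_2 above 0.09 m and horizontal distance between each of cover_1_handle, cover_2_handle, cover_3_handle and box_3 above 0.09 m), for 0.2 s.
At the end, for the whole second after the job is handed in: Each box carries a cover within 6 mm of its middle, level (0.05 rad), pressed in (underside 39 to 44 mm above the desk); each cube present lies flat on the booklet (centre within 27 mm of its middle in x, 44 mm in y, 25 +- 4 mm up); the coverslip box is within 40 mm of its start; all at rest (((x of cover_1_handle in the frame of box_1 between -0.006 and 0.006 m and y of cover_1_handle in the frame of box_1 between -0.006 and 0.006 m and z of cover_1_handle in the frame of box_1 between 0.062 and 0.0672 m and angle between cover_1_handle's own z axis and vertical below 0.05 rad) or (x of cover_2_handle in the frame of box_1 between -0.006 and 0.006 m and y of cover_2_handle in the frame of box_1 between -0.006 and 0.006 m and z of cover_2_handle in the frame of box_1 between 0.062 and 0.0672 m and angle between cover_2_handle's own z axis and vertical below 0.05 rad) or (x of cover_3_handle in the frame of box_1 between -0.006 and 0.006 m and y of cover_3_handle in the frame of box_1 between -0.006 and 0.006 m and z of cover_3_handle in the frame of box_1 between 0.062 and 0.0672 m and angle between cover_3_handle's own z axis and vertical below 0.05 rad)) and ((x of cover_1_handle in the frame of box_2 between -0.006 and 0.006 m and y of cover_1_handle in the frame of box_2 between -0.006 and 0.006 m and z of cover_1_handle in the frame of box_2 between 0.062 and 0.0672 m and angle between cover_1_handle's own z axis and vertical below 0.05 rad) or (x of cover_2_handle in the frame of box_2 between -0.006 and 0.006 m and y of cover_2_handle in the frame of box_2 between -0.006 and 0.006 m and z of cover_2_handle in the frame of box_2 between 0.062 and 0.0672 m and angle between cover_2_handle's own z axis and vertical below 0.05 rad) or (x of cover_3_handle in the frame of box_2 between -0.006 and 0.006 m and y of cover_3_handle in the frame of box_2 between -0.006 and 0.006 m and z of cover_3_handle in the frame of box_2 between 0.062 and 0.0672 m and angle between cover_3_handle's own z axis and vertical below 0.05 rad)) and ((x of cover_1_handle in the frame of box_3 between -0.006 and 0.006 m and y of cover_1_handle in the frame of box_3 between -0.006 and 0.006 m and z of cover_1_handle in the frame of box_3 between 0.062 and 0.0672 m and angle between cover_1_handle's own z axis and vertical below 0.05 rad) or (x of cover_2_handle in the frame of box_3 between -0.006 and 0.006 m and y of cover_2_handle in the frame of box_3 between -0.006 and 0.006 m and z of cover_2_handle in the frame of box_3 between 0.062 and 0.0672 m and angle between cover_2_handle's own z axis and vertical below 0.05 rad) or (x of cover_3_handle in the frame of box_3 between -0.006 and 0.006 m and y of cover_3_handle in the frame of box_3 between -0.006 and 0.006 m and z of cover_3_handle in the frame of box_3 between 0.062 and 0.0672 m and angle between cover_3_handle's own z axis and vertical below 0.05 rad)) and x of cube_1_centre in the frame of booklet between -0.027 and 0.027 m and y of cube_1_centre in the frame of booklet between -0.044 and 0.044 m and z of cube_1_centre in the frame of booklet between 0.021 and 0.029 m and x of cube_2_centre in the frame of booklet between -0.027 and 0.027 m and y of cube_2_centre in the frame of booklet between -0.044 and 0.044 m and z of cube_2_centre in the frame of booklet between 0.021 and 0.029 m and distance of slips_centre from where it was at the start of the episode below 0.04 m and linear speed of each of cube_1, cube_2, cover_1, cover_2, cover_3 below 0.02 m/s); the robot touches nothing.
It fails at once if a bystander (pen, memory stick, canister, slide carton) is displaced by more than 30 mm (distance of any of pen, memory_stick, canister_low, slide_carton from where it was at the start of the episode above 0.03 m).
Of cube_1, cube_2 only 1 to 2 are there at a start; the rules pass over those that are not, and their reading is None.
At some moment in a run one of cube_1, cube_2 may be knocked a few centimetres aside while the robot is not near it.
Once in a run the grip may slacken for a moment while it holds something.
It also fails if it takes over 210 s, if anything falls off the work surface, if the arm or the gripper's body presses on something with over 40 N, if the wrist force passes 120 N, or if a joint passes its speed limit or range.

## Working session

There is one attempt and no reset: what is moved stays moved. The work goes in short steps, Python scripts to look and compute and a tool call to move; the robot and the scene stay as the last step left them, time stands still between calls to the robot, and variables do not carry over. Pictures are saved under pics/ and viewed, at most 14 in all, crops included, and the job is handed in when it is done.

Besides the shell and the picture viewer there is one more tool, called as name(argument=value, ...), one argument or row to a line, values as JSON. jog_arm: Moves the arm, as the interface text tells. Shifts and turns lie within -1 to 1; 1 stands for 0.25 m of shift or 180 degrees of turn. Its arguments: {"type":"object","properties":{"increments":{"type":"array"},"force":{"type":"number"}},"required":["increments"]}

```bash
mkdir -p pics; ls; cat > h.py <<'E'
import numpy as np, cv2
from scipy.spatial.transform import Rotation as R
from workcell import env, cams, ticket, spotter
def rot(q):
    q=np.asarray(q,float)
    return q if q.shape==(3,3) else R.from_quat([q[1],q[2],q[3],q[0]]).as_matrix()
def shot(name,save=None):
    s=env.get_state(); c=cams.read_camera(name)
    if name=='wrist':
        T=np.eye(4);T[:3,:3]=rot(s['orientation']);T[:3,3]=s['tcp_pos']
        T=T@np.array(c['mount']); c['R'],c['t']=T[:3,:3],T[:3,3]
    else: c['R'],c['t']=rot(c['attitude']),np.array(c['xyz'])
    if save: cv2.imwrite('pics/'+save,cv2.cvtColor(c['pixels'],cv2.COLOR_RGB2BGR))
    return c
def ray(c,uv):
    K=np.array([[c['fx'],0,c['cx']],[0,c['fy'],c['cy']],[0,0,1.]])
    p=cv2.undistortPoints(np.array(uv,float).reshape(-1,1,2),K,np.array([c['k1'],0,0,0.])).reshape(-1,2)
    return np.c_[p,np.ones(len(p))]@c['R'].T
def at(c,uv,z):
    d=ray(c,uv); return c['t']+d*((z-c['t'][2])/d[:,2])[:,None]
def proj(c,P):
    p=(np.atleast_2d(P)-c['t'])@c['R']; a=p[:,:2]/p[:,2:]; r=(a**2).sum(1,keepdims=True)
    return a*(1+c['k1']*r)*[c['fx'],c['fy']]+[c['cx'],c['cy']]
E
python3 - <<'E'
from h import *
s=env.get_state(); print({k:np.round(v,3) for k,v in s.items()})
for n in ('top','scene'):
    c=shot(n,n+'0.png'); print(n,c['t'],c['R'].round(2).tolist(),c['fx'],c['k1'])
    for t,z in (('cover_1_handle',.071),('box_1',0),('booklet',0),('pen',0),('memory_stick',0),('canister_low',0),('slide_carton',0)):
        for d in spotter.landmark_of(t,n): print(t,np.round(d['uv']),round(d['conf'],2),at(c,d['uv'],z).round(3)[0,:2])
E
```

```text
pics
{'clock': np.float64(0.0), 'joint_pos': array([1.007, 0.314, 0.045, 1.304, 0.   , 1.431]), 'qvel': array([-0.001,  0.001,  0.   ,  0.002,  0.001, -0.   ]), 'tau': array([ 3.0000e-03, -4.8063e+01,  2.9853e+01,  2.0000e-02,  0.0000e+00,
        0.0000e+00]), 'tcp_pos': array([0.236, 0.524, 0.23 ]), 'orientation': array([-0.   ,  0.21 ,  0.978, -0.001]), 'wrist_force': array([-0.121, -0.29 , -0.471]), 'ft_torque': array([ 0.003,  0.005, -0.003]), 'grip_force': np.float64(0.0), 'finger_gap': np.float64(0.086)}
top [0.32622913 0.11576624 1.61921139] [[0.02, -0.99, 0.13], [-1.0, -0.02, 0.01], [-0.01, -0.13, -0.99]] 464.0478674183184 -0.03108353953583373
cover_1_handle [294. 235.] 0.64 [0.569 0.241]
cover_1_handle [162. 273.] 0.64 [0.429 0.682]
box_1 [360. 238.] 0.74 [0.574 0.013]
box_1 [436. 238.] 0.67 [ 0.578 -0.255]
booklet [456. 281.] 0.77 [ 0.429 -0.324]
pen [329. 229.] 0.5 [0.602 0.121]
memory_stick [397. 232.] 0.62 [ 0.599 -0.117]
slide_carton [239. 225.] 0.48 [0.613 0.442]
scene [0.61636392 1.08713945 1.10323306] [[-1.0, 0.06, -0.07], [0.09, 0.73, -0.68], [0.01, -0.68, -0.73]] 456.04936923832173 -0.03010205630706746
cover_1_handle [300. 261.] 0.91 [0.566 0.24 ]
cover_1_handle [373. 420.] 0.7 [0.434 0.714]
cover_1_handle [292. 159.] 0.24 [ 0.563 -0.24 ]
box_1 [292. 176.] 0.89 [ 0.565 -0.232]
box_1 [302. 274.] 0.77 [0.56  0.235]
box_1 [293. 220.] 0.63 [0.573 0.003]
booklet [290. 193.] 0.75 [ 0.577 -0.135]
booklet [325. 159.] 0.73 [ 0.431 -0.325]
booklet [291. 221.] 0.54 [0.58  0.006]
pen [287. 248.] 0.54 [0.601 0.126]
memory_stick [286. 195.] 0.48 [ 0.591 -0.128]
canister_low [280. 143.] 0.62 [ 0.601 -0.442]
slide_carton [290. 335.] 0.73 [0.61  0.442]
slide_carton [300. 273.] 0.71 [0.567 0.23 ]
slide_carton [294. 160.] 0.36 [ 0.552 -0.326]
```

View pics/top0.png

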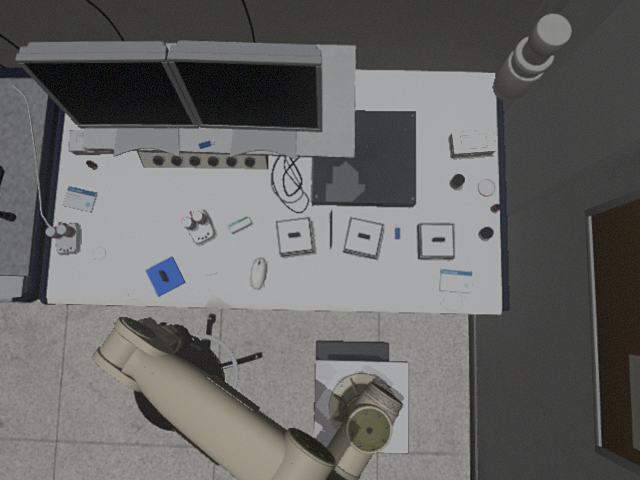

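View pics/scene0.png

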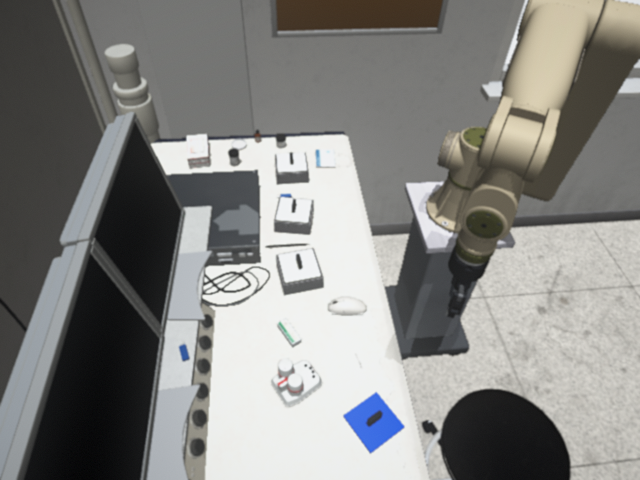

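Three closed boxes are at top pixels (295,237), (363,238) and (436,240). The booklet is at right (456,281), the mouse at (258,272), and the blue decoy at (165,276). Next I turn the tool and move to the left box for a wrist look.

jog_arm(
  increments=[
    [[0,0,0,0,0,0.0457,0],[0,0,0,0,0,0.0457,0],[0,0,0,0,0,0.0457,0],[0,0,0,0,0,0.0457,0],[0,0,0,0,0,0.0457,0],[0,0,0,0,0,0.0457,0],[0,0,0,0,0,0.0457,0],[0,0,0,0,0,0.0457,0],[-0.095,0.088,-0.02,0,0,0,0],[-0.095,0.088,-0.02,0,0,0,0],[-0.095,0.088,-0.02,0,0,0,0],[-0.095,0.088,-0.02,0,0,0,0],[-0.095,0.088,-0.02,0,0,0,0],[-0.095,0.088,-0.02,0,0,0,0],[-0.095,0.088,-0.02,0,0,0,0],[-0.095,0.088,-0.02,0,0,0,0],[-0.095,0.088,-0.02,0,0,0,0],[-0.095,0.088,-0.02,0,0,0,0],[-0.095,0.088,-0.02,0,0,0,0],[-0.095,0.088,-0.02,0,0,0,0]],
  ],
)

```text
clock: 2.8
tcp_pos: [0.5008, 0.2377, 0.2917]
orientation: [0.0, 0.708, 0.707, 0.0]
wrist_force: [0.5, 1.0, -0.1]
finger_gap: 0.0852
grip_force: 0.0
```

```bash
cat >> h.py <<'E'
def bars(c,z=.086,zp=.056):
    """black bars inside white plates: centre, yaw"""
    out=[]
    g=c['pixels'].astype(int)
    m=(g.max(2)<70).astype(np.uint8)
    n,l,st,ce=cv2.connectedComponentsWithStats(m)
    for i in range(1,n):
        if st[i,4]<150 or st[i,4]>20000: continue
        q=at(c,np.argwhere(l==i)[:,::-1],z)[:,:2].astype(np.float32)
        (cx,cy),(w,h),a=cv2.minAreaRect(q)
        if not(.03<max(w,h)<.07 and min(w,h)<.04): continue
        out.append((np.round([cx,cy],4),np.round([w,h],3),round(a,1),ce[i].round()))
    return out
E
python3 - <<'E'
from h import *
c=shot('wrist','w1.png'); print(env.get_state()['tcp_pos'],c['t'],c['R'].round(2).tolist(),c['fx'],np.round(c['mount'],3).tolist())
print(*bars(c),sep='\n')
for d in spotter.landmark_of('cover_1_handle','wrist'): print(np.round(d['uv']),round(d['conf'],2),at(c,d['uv'],.071).round(4)[0,:2])
for d in spotter.landmark_of('box_1','wrist'): print(np.round(d['uv']),round(d['conf'],2),at(c,d['uv'],.0).round(4)[0,:2])
E
```

```text
[0.50443818 0.23460107 0.29203305] [0.50085363 0.31692865 0.43386626] [[1.0, -0.0, -0.0], [-0.0, -0.95, -0.3], [0.0, 0.3, -0.95]] 419.95974404384265 [[0.0, -0.952, -0.305, 0.079], [1.0, 0.0, -0.0, -0.0], [0.0, -0.305, 0.952, -0.142], [0.0, 0.0, 0.0, 1.0]]
(array([0.5863, 0.3024]), array([0.045, 0.006]), 2.9, array([432., 121.]))
(array([0.5692, 0.2418]), array([0.014, 0.039]), 8.5, array([406., 194.]))
(array([0.5701, 0.0157]), array([0.053, 0.016]), 78.8, array([393., 410.]))
[404. 193.] 0.92 [0.5699 0.2401]
```

View pics/w1.png

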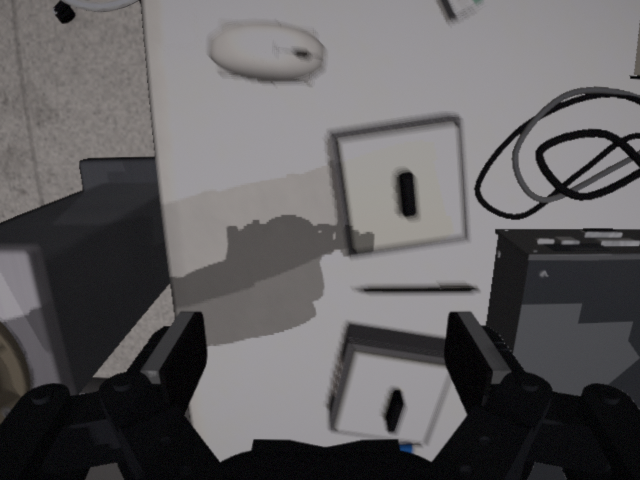

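The wrist view shows the left cover's bar at (406,194), about (0.570, 0.241) and turned +8.5°. The middle cover's bar is at (393,410). I'll hover over the left one.

jog_arm(
  increments=[
    [[0,0.046,0.107,0,0,0,0],[0,0.046,0.107,0,0,0,0],[0,0.046,0.107,0,0,0,0],[0,0.046,0.107,0,0,0,0],[0,0.046,0.107,0,0,0,0],[0,0.046,0.107,0,0,0,0],[0,0,0,0,0,-0.047,0],[0,0,0,0,0,0,0],[0,0,0,0,0,0,0],[0,0,0,0,0,0,0]],
  ],
)

```text
clock: 3.95
tcp_pos: [0.5691, 0.2393, 0.1318]
orientation: [0.0, 0.654, 0.756, 0.001]
wrist_force: [-0.9, 0.2, -0.0]
finger_gap: 0.0855
grip_force: 0.0
```

```bash
cat >> h.py <<'E'
def pose():
    s=env.get_state(); Rm=rot(s['orientation']); y=Rm[:,1]
    return s,Rm,np.degrees(np.arctan2(y[1],y[0]))
def need(P,yaw=None):
    """units to reach world P (TCP), and turn about tool z for tool-y yaw (deg)"""
    s,Rm,a=pose(); d=Rm.T@(np.array(P)-s['tcp_pos'])/.25
    print('at',np.round(s['tcp_pos'],4),'yaw',round(a,2),'shift',d.round(3), 'turn',None if yaw is None else round(-(((yaw-a+90)%180)-90)/180,4))
E
python3 - <<'E'
from h import *
c=shot('wrist','w2.png'); 
print(*bars(c),sep='\n')
for d in spotter.landmark_of('cover_1_handle','wrist'): print(np.round(d['uv']),round(d['conf'],2),at(c,d['uv'],.071).round(4)[0,:2])
need([.5695,.2405,.06],8.5)
E
```

```text
(array([0.4832, 0.3362]), array([0.065, 0.011]), 2.5, array([160.,  36.]))
(array([0.5702, 0.2461]), array([0.012, 0.046]), 8.2, array([329., 259.]))
(array([0.3992, 0.178 ]), array([0.035, 0.004]), 81.6, array([  2., 334.]))
[330. 257.] 0.94 [0.5716 0.2423]
at [0.5692 0.2391 0.1318] yaw 8.32 shift [0.005 0.001 0.287] turn -0.001
```

View pics/w2.png

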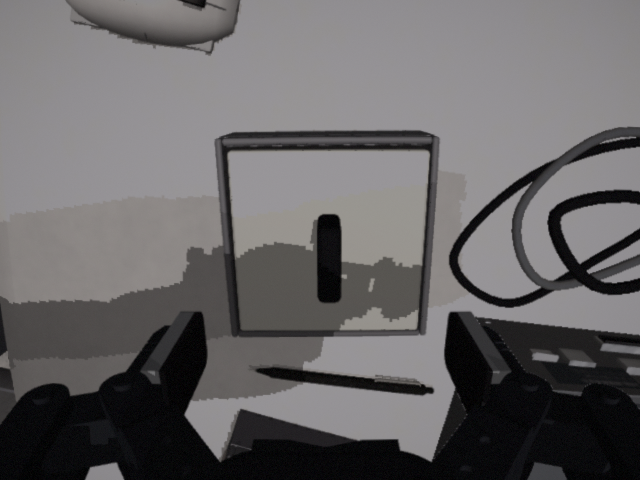

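jog_arm(
  increments=[
    [[0.012,0.007,0.057,0,0,0,0],[0,0,0.057,0,0,0,0],[0,0,0.057,0,0,0,0],[0,0,0.057,0,0,0,0],[0,0,0.057,0,0,0,0],[0,0,0,0,0,0,255],[0,0,0,0,0,0,255],[0,0,0,0,0,0,255],[0,0,0,0,0,0,255],[0,0,0,0,0,0,255],[0,0,0,0,0,0,255],[0,0,0,0,0,0,255],[0,0,0,0,0,0,255],[0,0,0,0,0,0,255],[0,0,0,0,0,0,255]],
  ],
  force=60,
)

```text
clock: 5.55
tcp_pos: [0.5708, 0.242, 0.0601]
orientation: [0.0, 0.654, 0.757, 0.001]
wrist_force: [0.6, 0.1, 4.7]
finger_gap: 0.0112
grip_force: 62.7
```

jog_arm(
  increments=[
    [[0,0,-0.03,0,0,0,255],[0,0,-0.06,0,0,0,255],[0,0,-0.07,0,0,0,255],[0,0,-0.08,0,0,0,255],[0,0,-0.08,0,0,0,255],[0,0,-0.06,0,0,0,255],[0,0,0,0,0,0.023,255],[0,0,0,0,0,0.023,255],[-0.044,-0.082,0,0,0,0,255],[-0.044,-0.082,0,0,0,0,255],[-0.044,-0.082,0,0,0,0,255],[-0.044,-0.082,0,0,0,0,255],[-0.044,-0.082,0,0,0,0,255],[-0.044,-0.082,0,0,0,0,255],[-0.044,-0.082,0,0,0,0,255],[0,0,0,0,0,0,255],[0,0,0,0,0,0,255]],
  ],
)

```text
clock: 7.25
tcp_pos: [0.4267, 0.1645, 0.1546]
orientation: [-0.0, 0.707, 0.708, 0.0]
wrist_force: [0.4, -0.4, -1.3]
finger_gap: 0.0108
grip_force: 62.0
```

```bash
python3 - <<'E'
from h import *
s=env.get_state(); print(s['finger_gap'],s['grip_force'],s['wrist_force']); need([.428,.165,.014],0)
c=shot('wrist','w3.png')
E
```

```text
0.010767859016441398 61.96506857872009 [ 0.43759566 -0.37085544 -1.26607589]
at [0.4267 0.1645 0.1546] yaw 0.07 shift [0.002 0.005 0.562] turn 0.0004
```

View pics/w3.png

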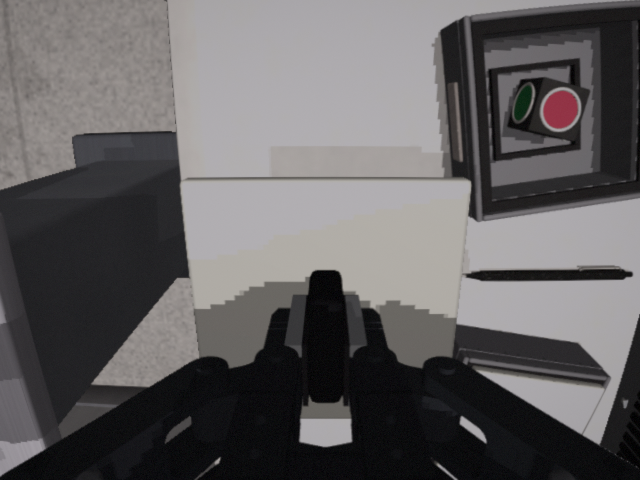

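The held cover is level and the left box contains a cube at (550,105). I'll lower the cover, release it, and go to the middle box.

jog_arm(
  increments=[
    [[0,0.003,0.078,0,0,0,255],[0,0,0.078,0,0,0,255],[0,0,0.078,0,0,0,255],[0,0,0.078,0,0,0,255],[0,0,0.078,0,0,0,255],[0,0,0.078,0,0,0,255],[0,0,0.065,0,0,0,255],[0,0,0.02,0,0,0,255],[0,0,0.01,0,0,0,255],[0,0,0,0,0,0,255],[0,0,0,0,0,0,0],[0,0,0,0,0,0,0],[0,0,0,0,0,0,0],[0,0,0,0,0,0,0],[0,0,0,0,0,0,0],[0,0,0,0,0,0,0],[0,0,0,0,0,0,0],[0,0,0,0,0,0,0]],
  ],
)

```text
clock: 9.1
tcp_pos: [0.4276, 0.1647, 0.0138]
orientation: [-0.0, 0.707, 0.708, 0.0]
wrist_force: [0.2, 0.2, 0.7]
finger_gap: 0.0853
grip_force: 0.0
```

jog_arm(
  increments=[
    [[0,0,-0.06,0,0,0,0],[0,0,-0.1,0,0,0,0],[0,0,-0.12,0,0,0,0],[0,0,-0.12,0,0,0,0],[0,0,-0.12,0,0,0,0],[-0.12,0.114,0,0,0,0,0],[-0.124,0.114,0,0,0,0,0],[-0.124,0.114,0,0,0,0,0],[-0.124,0.114,0,0,0,0,0],[-0.124,0.114,0,0,0,0,0],[0,0,0,0,0,0.03,0],[0,0,0,0,0,0.032,0],[0,0,0,0,0,0,0],[0,0,0,0,0,0,0],[0,0,0,0,0,0,0]],
  ],
)

```text
clock: 10.6
tcp_pos: [0.5703, 0.0112, 0.1438]
orientation: [-0.0, 0.771, 0.636, 0.0]
wrist_force: [-0.3, 0.4, -0.0]
finger_gap: 0.0854
grip_force: 0.0
```

```bash
python3 - <<'E'
from h import *
c=shot('wrist','w4.png'); 
print(*bars(c),sep='\n')
for d in spotter.landmark_of('cover_1_handle','wrist'): print(np.round(d['uv']),round(d['conf'],2),at(c,d['uv'],.071).round(4)[0,:2])
need([.57,.0125,.06],-11.2)
E
```

```text
(array([0.4655, 0.1473]), array([0.02 , 0.035]), 0.1, array([49., 34.]))
(array([0.5725, 0.0105]), array([0.046, 0.012]), 78.8, array([330., 263.]))
(array([ 0.5954, -0.0513]), array([0.003, 0.036]), 89.5, array([387., 358.]))
[49. 39.] 0.72 [0.4556 0.1491]
at [0.5703 0.0112 0.1439] yaw -10.98 shift [ 0.005 -0.002  0.336] turn 0.0012
```

View pics/w4.png

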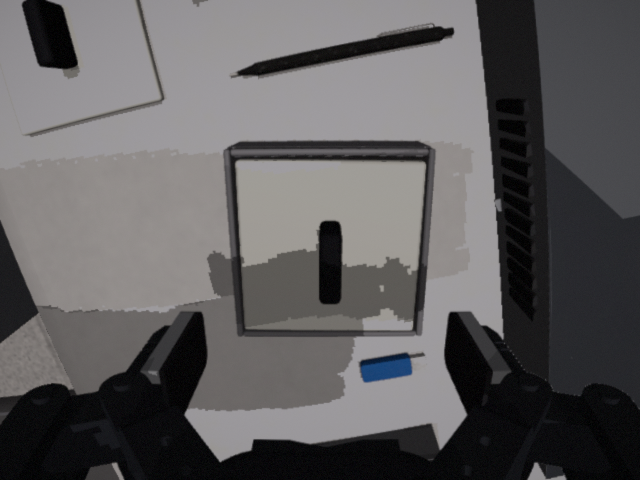

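The middle cover's bar is at (330,263), square with the tool. Descend, grip and lift.

jog_arm(
  increments=[
    [[-0.017,0.009,0.067,0,0,0.001,0],[0,0,0.067,0,0,0,0],[0,0,0.067,0,0,0,0],[0,0,0.067,0,0,0,0],[0,0,0.067,0,0,0,0],[0,0,0,0,0,0,255],[0,0,0,0,0,0,255],[0,0,0,0,0,0,255],[0,0,0,0,0,0,255],[0,0,0,0,0,0,255],[0,0,0,0,0,0,255],[0,0,0,0,0,0,255],[0,0,0,0,0,0,255],[0,0,0,0,0,0,255]],
  ],
)

```text
clock: 12.1
tcp_pos: [0.5725, 0.0062, 0.0606]
orientation: [0.0, 0.773, 0.634, 0.001]
wrist_force: [0.3, 0.2, 4.3]
finger_gap: 0.0108
grip_force: 62.7
```

jog_arm(
  increments=[
    [[0,0,-0.03,0,0,0,255],[0,0,-0.06,0,0,0,255],[0,0,-0.07,0,0,0,255],[0,0,-0.08,0,0,0,255],[0,0,-0.08,0,0,0,255],[0,0,-0.06,0,0,0,255],[0,0,0,0,0,-0.03,255],[0,0,0,0,0,-0.032,255],[0,-0.082,0,0,0,0,255],[0,-0.082,0,0,0,0,255],[0,-0.082,0,0,0,0,255],[0,-0.082,0,0,0,0,255],[0,-0.082,0,0,0,0,255],[0,-0.082,0,0,0,0,255],[0,-0.082,0,0,0,0,255],[0,0,0,0,0,0,255],[0,0,0,0,0,0,255]],
  ],
)

```text
clock: 13.8
tcp_pos: [0.4283, 0.0065, 0.1551]
orientation: [0.0, 0.708, 0.706, 0.0]
wrist_force: [0.2, -0.6, -1.6]
finger_gap: 0.011
grip_force: 61.9
```

```bash
python3 - <<'E'
from h import *
s=env.get_state(); print(s['finger_gap'],s['grip_force'],s['wrist_force']); need([.428,.0,.014],0)
c=shot('wrist','w5.png')
E
```

```text
0.010967630180915103 61.898088455200195 [ 0.23914531 -0.60053704 -1.64225233]
at [0.4283 0.0065 0.1551] yaw -0.1 shift [-0.026 -0.001  0.564] turn -0.0005
```

View pics/w5.png

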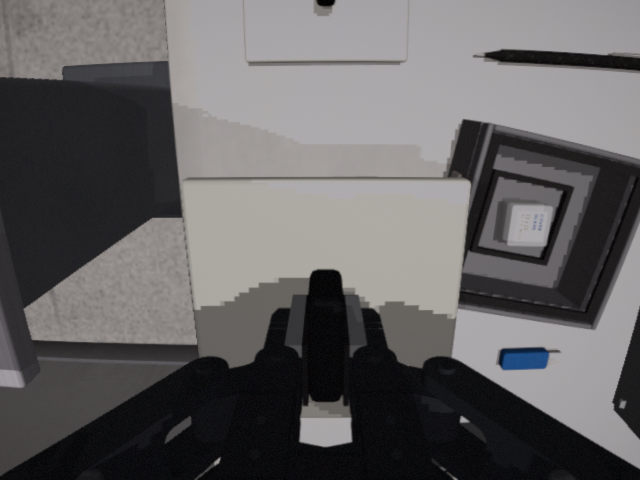

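The cover is level in the grip, and the middle box contains the coverslip box at (527,222). I'll place this cover and go to the right box.

jog_arm(
  increments=[
    [[-0.026,0,0.078,0,0,0,255],[0,0,0.078,0,0,0,255],[0,0,0.078,0,0,0,255],[0,0,0.078,0,0,0,255],[0,0,0.078,0,0,0,255],[0,0,0.078,0,0,0,255],[0,0,0.065,0,0,0,255],[0,0,0.02,0,0,0,255],[0,0,0.01,0,0,0,255],[0,0,0,0,0,0,255],[0,0,0,0,0,0,0],[0,0,0,0,0,0,0],[0,0,0,0,0,0,0],[0,0,0,0,0,0,0],[0,0,0,0,0,0,0],[0,0,0,0,0,0,0],[0,0,0,0,0,0,0],[0,0,0,0,0,0,0]],
  ],
)

```text
clock: 15.65
tcp_pos: [0.4283, -0.0, 0.0143]
orientation: [-0.0, 0.708, 0.707, 0.0]
wrist_force: [0.2, -0.2, 0.0]
finger_gap: 0.0853
grip_force: 0.0
```

jog_arm(
  increments=[
    [[0,0,-0.06,0,0,0,0],[0,0,-0.1,0,0,0,0],[0,0,-0.12,0,0,0,0],[0,0,-0.12,0,0,0,0],[0,0,-0.12,0,0,0,0],[-0.121,0.07,-0.01,0,0,0,0],[-0.121,0.07,-0.01,0,0,0,0],[-0.121,0.07,-0.01,0,0,0,0],[-0.121,0.07,-0.01,0,0,0,0],[-0.121,0.07,-0.01,0,0,0,0],[-0.121,0.07,-0.01,0,0,0,0],[-0.121,0.07,-0.01,0,0,0,0],[-0.121,0.07,-0.01,0,0,0,0],[0,0,0,0,0,0,0],[0,0,0,0,0,0,0],[0,0,0,0,0,0,0]],
  ],
)

```text
clock: 17.25
tcp_pos: [0.5672, -0.2412, 0.1638]
orientation: [-0.001, 0.708, 0.707, -0.0]
wrist_force: [-0.3, -0.4, -0.2]
finger_gap: 0.0853
grip_force: 0.0
```

```bash
python3 - <<'E'
from h import *
c=shot('wrist','w6.png'); 
print(*bars(c),sep='\n')
for d in spotter.landmark_of('cover_1_handle','wrist'): print(np.round(d['uv']),round(d['conf'],2),at(c,d['uv'],.071).round(4)[0,:2])
need([.57,-.24,.06],0)
E
```

```text
(array([ 0.5653, -0.241 ]), array([0.012, 0.045]), 1.0, array([322., 249.]))
at [ 0.5673 -0.241   0.1643] yaw -0.03 shift [0.004 0.011 0.417] turn -0.0002
```

View pics/w6.png

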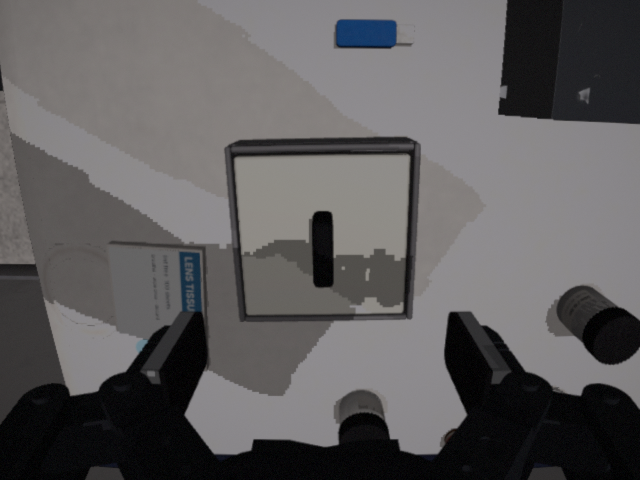

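The right cover's bar is at (322,249). The booklet is at left (160,300) and the canister is to the right. Descend and grip.

jog_arm(
  increments=[
    [[-0.014,-0.006,0.07,0,0,-0.005,0],[0,0,0.07,0,0,0,0],[0,0,0.07,0,0,0,0],[0,0,0.07,0,0,0,0],[0,0,0.07,0,0,0,0],[0,0,0.067,0,0,0,0],[0,0,0,0,0,0,255],[0,0,0,0,0,0,255],[0,0,0,0,0,0,255],[0,0,0,0,0,0,255],[0,0,0,0,0,0,255],[0,0,0,0,0,0,255],[0,0,0,0,0,0,255],[0,0,0,0,0,0,255],[0,0,0,0,0,0,255]],
  ],
)

```text
clock: 18.85
tcp_pos: [0.5669, -0.246, 0.0606]
orientation: [0.001, 0.702, 0.712, 0.0]
wrist_force: [0.4, 0.1, 4.5]
finger_gap: 0.0112
grip_force: 62.8
```

jog_arm(
  increments=[
    [[0,0,-0.03,0,0,0,255],[0,0,-0.06,0,0,0,255],[0,0,-0.07,0,0,0,255],[0,0,-0.08,0,0,0,255],[0,0,-0.08,0,0,0,255],[0,0,-0.06,0,0,0.005,255],[0.045,-0.079,0,0,0,0,255],[0.045,-0.079,0,0,0,0,255],[0.045,-0.079,0,0,0,0,255],[0.045,-0.079,0,0,0,0,255],[0.045,-0.079,0,0,0,0,255],[0.045,-0.079,0,0,0,0,255],[0.045,-0.079,0,0,0,0,255],[0,0,0,0,0,0,255],[0,0,0,0,0,0,255]],
  ],
)

```text
clock: 20.35
tcp_pos: [0.4282, -0.1666, 0.1551]
orientation: [0.0, 0.708, 0.707, 0.0]
wrist_force: [-0.1, -0.5, -1.9]
finger_gap: 0.0109
grip_force: 62.0
```

```bash
python3 - <<'E'
from h import *
s=env.get_state(); print(s['finger_gap'],s['grip_force'],s['wrist_force']); need([.428,-.165,.014],0)
E
```

```text
0.010882250434986517 62.01416730880737 [-0.14716273 -0.53815214 -1.94336566]
at [ 0.4282 -0.1666  0.1551] yaw -0.09 shift [ 0.007 -0.001  0.564] turn -0.0005
```

Place it, then rise to a vantage point over the right box.

jog_arm(
  increments=[
    [[0.006,0,0.078,0,0,0,255],[0,0,0.078,0,0,0,255],[0,0,0.078,0,0,0,255],[0,0,0.078,0,0,0,255],[0,0,0.078,0,0,0,255],[0,0,0.078,0,0,0,255],[0,0,0.065,0,0,0,255],[0,0,0.02,0,0,0,255],[0,0,0.01,0,0,0,255],[0,0,0,0,0,0,255],[0,0,0,0,0,0,0],[0,0,0,0,0,0,0],[0,0,0,0,0,0,0],[0,0,0,0,0,0,0],[0,0,0,0,0,0,0],[0,0,0,0,0,0,0],[0,0,0,0,0,0,0],[0,0,0,0,0,0,0]],
  ],
)

```text
clock: 22.15
tcp_pos: [0.4283, -0.1652, 0.0143]
orientation: [-0.0, 0.708, 0.707, 0.0]
wrist_force: [0.7, -0.0, -0.3]
finger_gap: 0.0856
grip_force: 0.0
```

jog_arm(
  increments=[
    [[0,0,-0.06,0,0,0,0],[0,0,-0.1,0,0,0,0],[0,0,-0.12,0,0,0,0],[0,0,-0.12,0,0,0,0],[0,0,-0.12,0,0,0,0],[0,0,-0.12,0,0,0,0],[-0.045,0.078,-0.02,0,0,0,0],[-0.045,0.078,-0.02,0,0,0,0],[-0.045,0.078,-0.02,0,0,0,0],[-0.045,0.078,-0.02,0,0,0,0],[-0.045,0.078,-0.02,0,0,0,0],[-0.045,0.078,-0.02,0,0,0,0],[-0.045,0.078,-0.02,0,0,0,0],[0,0,0,0,0,0,0],[0,0,0,0,0,0,0],[0,0,0,0,0,0,0]],
  ],
)

```text
clock: 23.75
tcp_pos: [0.5637, -0.2436, 0.2088]
orientation: [-0.001, 0.708, 0.707, -0.0]
wrist_force: [0.4, 0.7, -0.2]
finger_gap: 0.0857
grip_force: 0.0
```

```bash
python3 - <<'E'
from h import *
need([.567,-.246,.2],0)
c=shot('wrist','w7.png')
for t,z in (('cube_1_centre',.021),('slips_centre',.015),('booklet',0),('box_1',0),('cover_1_handle',.023)):
  for d in spotter.landmark_of(t,'wrist'): print(t,np.round(d['uv']),round(d['conf'],2),at(c,d['uv'],z).round(4)[0,:2])
E
```

```text
at [ 0.5637 -0.2436  0.2088] yaw -0.08 shift [-0.01   0.013  0.035] turn -0.0005
booklet [179. 278.] 0.88 [ 0.4287 -0.3181]
box_1 [329. 197.] 0.68 [ 0.5664 -0.2424]
```

View pics/w7.png

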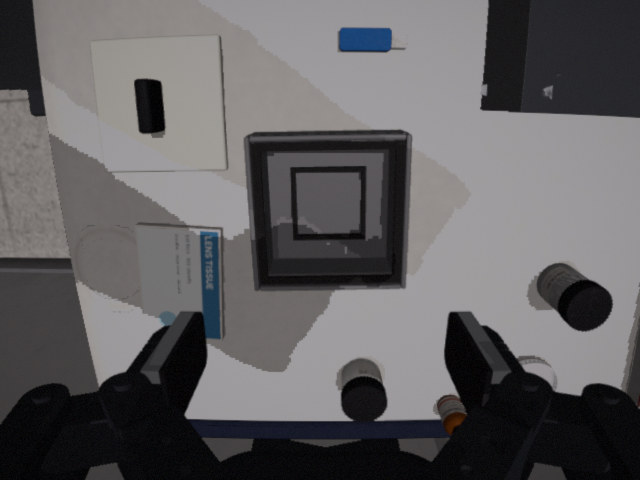

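All three covers are on the desk and the right box is empty, with the booklet at about (180,280). Next, the left box for the cube. The same script will fix the booklet's pose from its outline.

jog_arm(
  increments=[
    [[0.14,0,0,0,0,0,100],[0.14,0,0,0,0,0,100],[0.14,0,0,0,0,0,100],[0.14,0,0,0,0,0,100],[0.14,0,0,0,0,0,100],[0.14,0,0,0,0,0,100],[0.14,0,0,0,0,0,100],[0.14,0,0,0,0,0,100],[0.14,0,0,0,0,0,100],[0.14,0,0,0,0,0,100],[0.14,0,0,0,0,0,100],[0.14,0,0,0,0,0,100],[0.14,0,0,0,0,0,100],[0.1,0.02,0,0,0,0,100],[0,0,0.1,0,0,0,100],[0,0,0.1,0,0,0,100],[0,0,0,0,0,0,100],[0,0,0,0,0,0,100],[0,0,0,0,0,0,100]],
  ],
)

```text
clock: 25.95
tcp_pos: [0.5713, 0.2357, 0.1609]
orientation: [0.001, 0.708, 0.706, 0.001]
wrist_force: [-0.3, 0.1, 1.0]
finger_gap: 0.052
grip_force: 0.0
```

```bash
python3 - <<'E'
from h import *
need([.571,.24,.012],0); print(env.get_state()['finger_gap'])
c=shot('wrist','w8.png')
for t,z in (('cube_1_centre',.021),):
  for d in spotter.landmark_of(t,'wrist'): print(t,np.round(d['uv']),round(d['conf'],2),at(c,d['uv'],z).round(4)[0,:2])
  for d in spotter.cut_out(t,'wrist'):
    q=at(c,np.argwhere(d['region'])[:,::-1],.038)[:,:2].astype(np.float32); print(d['conf'],cv2.minAreaRect(q),np.round(d['uv']))
cv2.imwrite('pics/w8c.png',cv2.resize(cv2.cvtColor(c['pixels'][100:400,160:480],cv2.COLOR_RGB2BGR),None,fx=2,fy=2))
E
```

```text
at [0.5713 0.2357 0.1609] yaw -0.11 shift [ 0.017 -0.002  0.596] turn -0.0006
0.051970380921082256
```

View pics/w8c.png

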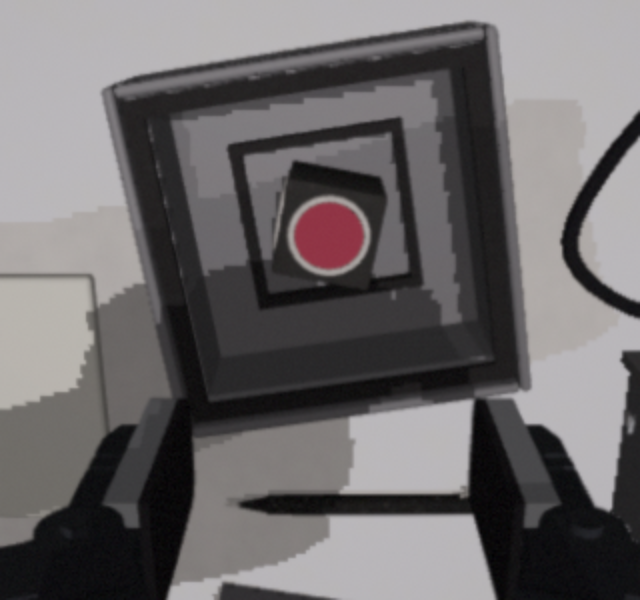

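The cube's top face shows the red disc at crop (329,236), which is full pixel (324.5,218). Its corners are near (290,185), (384,197), (367,288), (275,270).

```bash
python3 - <<'E'
from h import *
c=shot('wrist')
g=c['pixels'].astype(int); m=((g[...,0]>90)&(g[...,1]<70)).astype(np.uint8); m[:, :250]=0
ys,xs=np.nonzero(m); print(len(xs),xs.mean(),ys.mean(),'disc',at(c,[[xs.mean(),ys.mean()]],.038))
k=np.array([[290,185],[384,197],[367,288],[275,270]])/2+[160,100]
q=at(c,k,.038)[:,:2]; print(q.mean(0),np.degrees(np.arctan2(*(q-np.roll(q,1,0))[:,::-1].T)), np.linalg.norm(q-np.roll(q,1,0),axis=1))
b=dict(c); b['t']=c['t']+np.array([.5637,-.2436,.2088])-env.get_state()['tcp_pos']
k=at(b,[[138,224],[222,228],[222,338]],.008)[:,:2]; print(k,(k[0]+k[2])/2)
E
```

```text
852 323.8086854460094 217.4518779342723 disc [[0.57063822 0.24242445 0.038     ]]
[0.57109135 0.24215047] [ 79.26877306  -7.54051119 -99.41094528 168.20868979] [0.0291629  0.03053984 0.03144873 0.03122246]
[[ 0.40172281 -0.26344567]
 [ 0.47560531 -0.26734427]
 [ 0.46667218 -0.37556922]] [ 0.43419749 -0.31950744]
```

jog_arm(
  increments=[
    [[0.027,-0.003,0,0,0,0.028,100],[0,0,0,0,0,0.028,100],[0,0,0.066,0,0,0,100],[0,0,0.066,0,0,0,100],[0,0,0.066,0,0,0,100],[0,0,0.066,0,0,0,100],[0,0,0.066,0,0,0,100],[0,0,0.066,0,0,0,100],[0,0,0.066,0,0,0,100],[0,0,0.066,0,0,0,100],[0,0,0.066,0,0,0,100],[0,0,0,0,0,0,255],[0,0,0,0,0,0,255],[0,0,0,0,0,0,255],[0,0,0,0,0,0,255],[0,0,0,0,0,0,255],[0,0,0,0,0,0,255],[0,0,0,0,0,0,255]],
  ],
)

```text
clock: 27.95
tcp_pos: [0.5698, 0.2426, 0.0111]
orientation: [0.0, 0.767, 0.642, 0.0]
wrist_force: [0.9, 0.1, -0.9]
finger_gap: 0.0322
grip_force: 61.6
```

jog_arm(
  increments=[
    [[0,0,-0.05,0,0,0,255],[0,0,-0.08,0,0,0,255],[0,0,-0.1,0,0,0,255],[0,0,-0.1,0,0,0,255],[0,0,-0.1,0,0,0,255],[0,0,-0.07,0,0,0,255],[0,0,0,0,0,-0.028,255],[0,0,0,0,0,-0.028,255],[0,0,0,0,0,0,255],[0,0,0,0,0,0,255]],
  ],
)

```text
clock: 28.95
tcp_pos: [0.5697, 0.2425, 0.1364]
orientation: [0.0, 0.708, 0.706, 0.0]
wrist_force: [0.7, 0.7, -1.9]
finger_gap: 0.0324
grip_force: 61.7
```

jog_arm(
  increments=[
    [[-0.132,-0.032,0,0,0,0,255],[-0.132,-0.032,0,0,0,0,255],[-0.132,-0.032,0,0,0,0,255],[-0.132,-0.032,0,0,0,0,255],[-0.132,-0.032,0,0,0,0,255],[-0.132,-0.032,0,0,0,0,255],[-0.132,-0.032,0,0,0,0,255],[-0.132,-0.032,0,0,0,0,255],[-0.132,-0.032,0,0,0,0,255],[-0.132,-0.032,0,0,0,0,255],[-0.132,-0.032,0,0,0,0,255],[-0.132,-0.032,0,0,0,0,255],[-0.132,-0.032,0,0,0,0,255],[-0.132,-0.032,0,0,0,0,255],[-0.132,-0.032,0,0,0,0,255],[-0.132,-0.032,0,0,0,0,255],[-0.132,-0.032,0,0,0,0,255],[0,0,0,0,0,0,255],[0,0,0,0,0,0,255],[0,0,0,0,0,0,255]],
  ],
)

```text
clock: 30.95
tcp_pos: [0.4327, -0.3173, 0.1357]
orientation: [-0.001, 0.708, 0.706, 0.0]
wrist_force: [0.0, 0.6, -1.0]
finger_gap: 0.0321
grip_force: 61.8
```

```bash
python3 - <<'E'
from h import *
s=env.get_state(); print(s['finger_gap'],s['grip_force']); need([.433,-.321,.0165],-4)
c=shot('wrist','w9.png')
for d in spotter.landmark_of('booklet','wrist'): print(np.round(d['uv']),round(d['conf'],2),at(c,d['uv'],0).round(4)[0,:2])
E
```

```text
0.03208158478282592 61.79180145263672
at [ 0.4327 -0.3173  0.1357] yaw -0.1 shift [-0.015  0.002  0.477] turn 0.0216
[323. 226.] 0.85 [ 0.4308 -0.3201]
```

View pics/w9.png

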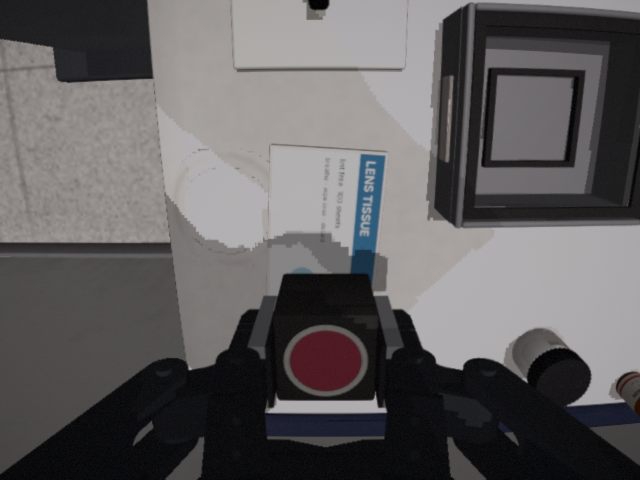

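The cube is held upright above the booklet, in view at (325,340). Place it, then look from above.

jog_arm(
  increments=[
    [[-0.013,0,0.075,0,0,0.022,255],[0,0,0.075,0,0,0,255],[0,0,0.075,0,0,0,255],[0,0,0.075,0,0,0,255],[0,0,0.075,0,0,0,255],[0,0,0.065,0,0,0,255],[0,0,0.02,0,0,0,255],[0,0,0.01,0,0,0,255],[0,0,0.008,0,0,0,255],[0,0,0,0,0,0,255],[0,0,0,0,0,0,80],[0,0,0,0,0,0,80],[0,0,0,0,0,0,80],[0,0,0,0,0,0,80],[0,0,0,0,0,0,80]],
  ],
)

```text
clock: 32.55
tcp_pos: [0.4328, -0.3216, 0.0164]
orientation: [0.0, 0.732, 0.682, 0.0]
wrist_force: [0.3, -0.2, -1.1]
finger_gap: 0.0587
grip_force: 0.0
```

jog_arm(
  increments=[
    [[0,0,-0.05,0,0,0,80],[0,0,-0.1,0,0,0,0],[0,0,-0.12,0,0,0,0],[0,0,-0.12,0,0,0,0],[0,0,-0.12,0,0,0,0],[0,0,0,0,0,-0.022,0],[0.1,0,0,0,0,0,0],[0.1,0,0,0,0,0,0],[0.1,0,0,0,0,0,0],[0.1,0,0,0,0,0,0],[0.1,0,0,0,0,0,0],[0.1,0,0,0,0,0,0],[0,0,0,0,0,0,0],[0,0,0,0,0,0,0],[0,0,0,0,0,0,0]],
  ],
)

```text
clock: 34.05
tcp_pos: [0.4335, -0.1723, 0.1443]
orientation: [0.001, 0.708, 0.706, 0.0]
wrist_force: [-0.3, 0.0, 0.8]
finger_gap: 0.0854
grip_force: 0.0
```

```bash
python3 - <<'E'
from h import *
need([.4283,-.1655,.0138],0)
c=shot('wrist','w10.png'); print(*bars(c,.038),sep='\n')
for t,z in (('cube_1_centre',.025),('cover_1_handle',.023)):
  for d in spotter.landmark_of(t,'wrist'): print(t,np.round(d['uv']),round(d['conf'],2),at(c,d['uv'],z).round(4)[0,:2])
E
```

```text
at [ 0.4335 -0.1723  0.1443] yaw -0.11 shift [ 0.028 -0.021  0.522] turn -0.0006
(array([ 0.4286, -0.1619]), array([0.011, 0.044]), 0.9, array([317., 218.]))
(array([ 0.42  , -0.2439]), array([0.003, 0.035]), 86.7, array([305., 335.]))
```

View pics/w10.png

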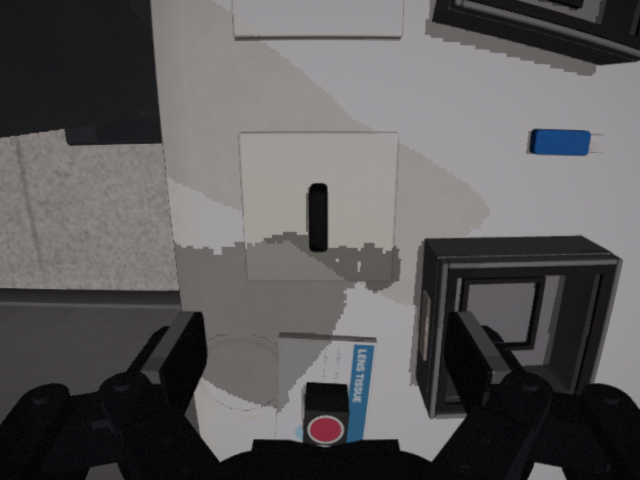

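The cube stands on the booklet at (326,415) and the right cover's bar is at (318,218). Regrip this cover at its release pose.

jog_arm(
  increments=[
    [[0.028,-0.021,0,0,0,0,0],[0,0,0.0745,0,0,0,0],[0,0,0.0745,0,0,0,0],[0,0,0.0745,0,0,0,0],[0,0,0.0745,0,0,0,0],[0,0,0.0745,0,0,0,0],[0,0,0.0745,0,0,0,0],[0,0,0.0745,0,0,0,0],[0,0,0,0,0,0,0],[0,0,0,0,0,0,255],[0,0,0,0,0,0,255],[0,0,0,0,0,0,255],[0,0,0,0,0,0,255],[0,0,0,0,0,0,255],[0,0,0,0,0,0,255],[0,0,0,0,0,0,255],[0,0,0,0,0,0,255],[0,0,0,0,0,0,255]],
  ],
)

```text
clock: 36.0
tcp_pos: [0.4283, -0.1648, 0.0141]
orientation: [0.001, 0.708, 0.707, 0.0]
wrist_force: [-0.7, 0.6, 6.0]
finger_gap: 0.011
grip_force: 59.4
```

jog_arm(
  increments=[
    [[0,0,-0.06,0,0,0,255],[0,0,-0.1,0,0,0,255],[0,0,-0.1,0,0,0,255],[0,0,-0.1,0,0,0,255],[0,0,-0.1,0,0,0,255],[0,0,-0.1,0,0,-0.005,255],[-0.046,0.079,0,0,0,0,255],[-0.046,0.079,0,0,0,0,255],[-0.046,0.079,0,0,0,0,255],[-0.046,0.079,0,0,0,0,255],[-0.046,0.079,0,0,0,0,255],[-0.046,0.079,0,0,0,0,255],[-0.046,0.079,0,0,0,0,255],[0,0,0,0,0,0,255],[0,0,0,0,0,0,255],[0,0,0,0,0,0,255]],
  ],
)

```text
clock: 37.6
tcp_pos: [0.5662, -0.2425, 0.1529]
orientation: [-0.001, 0.702, 0.712, -0.0]
wrist_force: [-0.1, 0.2, -0.9]
finger_gap: 0.0107
grip_force: 58.8
```

```bash
python3 - <<'E'
from h import *
s=env.get_state(); print(s['finger_gap'],s['grip_force']); need([.5669,-.246,.061],0.8)
c=shot('wrist','w11.png')
E
```

```text
0.010692813843750624 58.763467669487
at [ 0.5662 -0.2425  0.1529] yaw 0.81 shift [-0.015  0.003  0.368] turn 0.0001
```

View pics/w11.png

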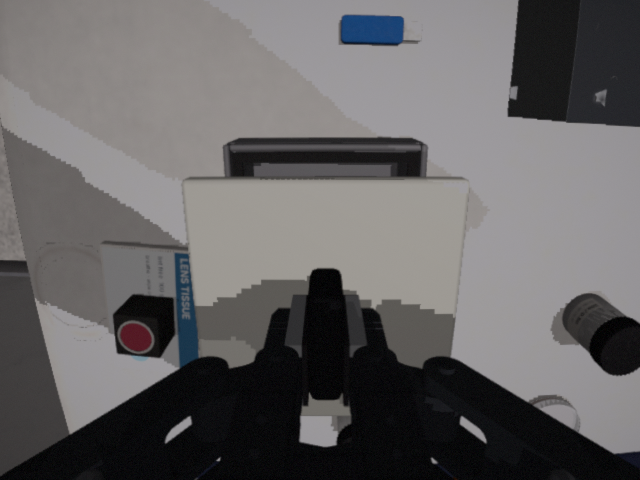

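The grip is level over the right box. Lower it into the rim and press.

jog_arm(
  increments=[
    [[-0.014,0.002,0.04,0,0,0,255],[0,0,0.07,0,0,0,255],[0,0,0.07,0,0,0,255],[0,0,0.07,0,0,0,255],[0,0,0.06,0,0,0,255],[0,0,0.03,0,0,0,255],[0,0,0.015,0,0,0,255],[0,0,0.01,0,0,0,255],[0,0,0,0,0,0,255],[0,0,0,0,0,0,255]],
  ],
)

```text
clock: 38.65
tcp_pos: [0.5682, -0.2468, 0.0629]
orientation: [0.001, 0.702, 0.712, 0.0]
wrist_force: [0.2, -0.1, -0.6]
finger_gap: 0.0109
grip_force: 58.8
```

jog_arm(
  increments=[
    [[0,0,0.008,0,0,0,255],[0,0,0.008,0,0,0,255],[0,0,0.008,0,0,0,255],[0,0,0.008,0,0,0,255],[0,0,0.006,0,0,0,255],[0,0,0,0,0,0,255]],
  ],
)

```text
clock: 39.25
tcp_pos: [0.5685, -0.247, 0.056]
orientation: [0.002, 0.702, 0.712, 0.0]
wrist_force: [-4.4, 2.0, 17.7]
finger_gap: 0.011
grip_force: 61.5
```

jog_arm(
  increments=[
    [[0,0,0.006,0,0,0,255],[0,0,0.006,0,0,0,255],[0,0,0,0,0,0,255],[0,0,0,0,0,0,255]],
  ],
)

```text
clock: 39.65
tcp_pos: [0.5686, -0.247, 0.056]
orientation: [0.002, 0.702, 0.712, 0.0]
wrist_force: [-11.5, 5.4, 35.1]
finger_gap: 0.0108
grip_force: 64.0
```

The force rises without further travel, and the underside works out at 0.056 − 0.014 = 0.042 m, so it is seated. Release and go to the middle cover.

jog_arm(
  increments=[
    [[0,0,-0.012,0,0,0,255],[0,0,-0.01,0,0,0,255],[0,0,0,0,0,0,0],[0,0,0,0,0,0,0],[0,0,0,0,0,0,0],[0,0,0,0,0,0,0],[0,0,0,0,0,0,0],[0,0,0,0,0,0,0],[0,0,0,0,0,0,0],[0,0,-0.06,0,0,0,0],[0,0,-0.1,0,0,0,0],[0,0,-0.1,0,0,0,0],[0,0,-0.1,0,0,0,0],[0,0,0,0,0,0.005,0],[0,0,0,0,0,0,0],[0,0,0,0,0,0,0]],
  ],
)

```text
clock: 41.25
tcp_pos: [0.5671, -0.2461, 0.144]
orientation: [-0.001, 0.708, 0.707, -0.0]
wrist_force: [-0.5, 1.0, -0.4]
finger_gap: 0.0856
grip_force: 0.0
```

```bash
python3 - <<'E'
from h import *
need([.4283,-.0,.15],0)
c=shot('wrist','w12.png'); print(*bars(c,.08),sep='\n')
for d in spotter.landmark_of('cover_1_handle','wrist'): print(np.round(d['uv']),round(d['conf'],2),at(c,d['uv'],.065).round(4)[0,:2])
E
```

```text
at [ 0.5671 -0.2461  0.144 ] yaw -0.08 shift [ 0.984 -0.557 -0.022] turn -0.0004
(array([ 0.5681, -0.243 ]), array([0.012, 0.045]), 1.0, array([327., 253.]))
[361. 416.] 0.62 [ 0.5903 -0.3621]
```

View pics/w12.png

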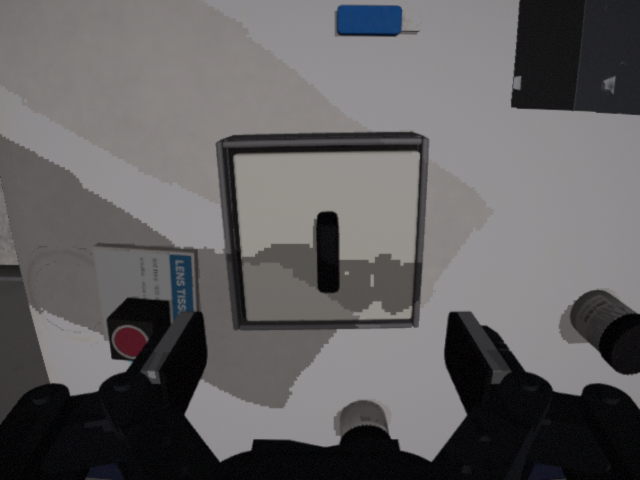

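The right cover sits within its rim and the cube is still on the booklet. On to the middle cover. I've used my 14 pictures, so from here I check by numbers.

jog_arm(
  increments=[
    [[0.123,-0.07,0,0,0,0,0],[0.123,-0.07,0,0,0,0,0],[0.123,-0.07,0,0,0,0,0],[0.123,-0.07,0,0,0,0,0],[0.123,-0.07,0,0,0,0,0],[0.123,-0.07,0,0,0,0,0],[0.123,-0.07,0,0,0,0,0],[0.123,-0.07,0,0,0,0,0],[0,0,0,0,0,0,0],[0,0,0,0,0,0,0],[0,0,0,0,0,0,0]],
  ],
)

```text
clock: 42.45
tcp_pos: [0.4287, -0.0008, 0.145]
orientation: [0.0, 0.708, 0.706, 0.0]
wrist_force: [0.2, -1.2, 0.2]
finger_gap: 0.0851
grip_force: 0.0
```

```bash
python3 - <<'E'
from h import *
need([.4283,-.0,.0141],0)
c=shot('wrist','w13.png'); print(*bars(c,.038),sep='\n')
for d in spotter.landmark_of('cover_1_handle','wrist'): print(np.round(d['uv']),round(d['conf'],2),at(c,d['uv'],.023).round(4)[0,:2])
E
```

```text
at [ 0.4287 -0.0008  0.145 ] yaw -0.11 shift [ 0.003 -0.002  0.524] turn -0.0006
(array([0.4288, 0.0031]), array([0.011, 0.043]), 0.9, array([325., 228.]))
```

jog_arm(
  increments=[
    [[0.003,-0.002,0.075,0,0,0,0],[0,0,0.075,0,0,0,0],[0,0,0.075,0,0,0,0],[0,0,0.075,0,0,0,0],[0,0,0.075,0,0,0,0],[0,0,0.075,0,0,0,0],[0,0,0.074,0,0,0,0],[0,0,0,0,0,0,0],[0,0,0,0,0,0,255],[0,0,0,0,0,0,255],[0,0,0,0,0,0,255],[0,0,0,0,0,0,255],[0,0,0,0,0,0,255],[0,0,0,0,0,0,255],[0,0,0,0,0,0,255],[0,0,0,0,0,0,255],[0,0,0,0,0,0,255]],
  ],
)

```text
clock: 44.25
tcp_pos: [0.4283, 0.0004, 0.0149]
orientation: [0.001, 0.708, 0.707, 0.0]
wrist_force: [-0.2, 0.7, 5.8]
finger_gap: 0.0106
grip_force: 59.5
```

jog_arm(
  increments=[
    [[0,0,-0.06,0,0,0,255],[0,0,-0.1,0,0,0,255],[0,0,-0.1,0,0,0,255],[0,0,-0.1,0,0,0,255],[0,0,-0.1,0,0,0,255],[0,0,-0.1,0,0,0,255],[0.004,0.082,0,0,0,0,255],[0.004,0.082,0,0,0,0,255],[0.004,0.082,0,0,0,0,255],[0.004,0.082,0,0,0,0,255],[0.004,0.082,0,0,0,0,255],[0.004,0.082,0,0,0,0,255],[0.004,0.082,0,0,0,0,255],[0,0,0,0,0,0.031,255],[0,0,0,0,0,0.031,255],[0,0,0,0,0,0,255],[0,0,0,0,0,0,255],[0,0,0,0,0,0,255]],
  ],
)

```text
clock: 46.05
tcp_pos: [0.5708, 0.0073, 0.154]
orientation: [-0.0, 0.773, 0.635, -0.0]
wrist_force: [-0.6, 0.5, -1.3]
finger_gap: 0.0108
grip_force: 58.8
```

```bash
python3 - <<'E'
from h import *
s=env.get_state(); print(s['finger_gap'],s['grip_force'],s['wrist_force']); need([.572,.0062,.063],-11.25)
c=shot('wrist','w14.png')
m=(c['pixels'].min(2)>140).astype(np.uint8); print(m[185:280,200:450].mean(),m[180:195,150:480].mean(0)[::20].round(1))
E
```

```text
0.010805983619770402 58.84867966175079 [-0.55991209  0.45446792 -1.2529549 ]
at [0.5708 0.0073 0.154 ] yaw -11.16 shift [-0.003  0.005  0.364] turn 0.0005
0.9850947368421052 [1.  1.  0.9 0.9 0.9 0.9 0.9 0.9 0.9 0.9 1.  0.9 0.9 0.9 0.9 0.9 1. ]
```

jog_arm(
  increments=[
    [[-0.003,0.005,0.05,0,0,0,255],[0,0,0.07,0,0,0,255],[0,0,0.07,0,0,0,255],[0,0,0.07,0,0,0,255],[0,0,0.06,0,0,0,255],[0,0,0.03,0,0,0,255],[0,0,0.014,0,0,0,255],[0,0,0,0,0,0,255],[0,0,0.008,0,0,0,255],[0,0,0.008,0,0,0,255],[0,0,0.008,0,0,0,255],[0,0,0.008,0,0,0,255],[0,0,0.008,0,0,0,255],[0,0,0,0,0,0,255],[0,0,0,0,0,0,255]],
  ],
)

```text
clock: 47.6
tcp_pos: [0.5732, 0.0061, 0.0568]
orientation: [0.001, 0.773, 0.634, 0.001]
wrist_force: [-6.9, 0.5, 22.9]
finger_gap: 0.011
grip_force: 62.4
```

jog_arm(
  increments=[
    [[0,0,0.006,0,0,0,255],[0,0,0,0,0,0,255],[0,0,-0.01,0,0,0,255],[0,0,-0.01,0,0,0,255],[0,0,0,0,0,0,0],[0,0,0,0,0,0,0],[0,0,0,0,0,0,0],[0,0,0,0,0,0,0],[0,0,0,0,0,0,0],[0,0,0,0,0,0,0],[0,0,0,0,0,0,0],[0,0,-0.06,0,0,0,0],[0,0,-0.1,0,0,0,0],[0,0,-0.1,0,0,0,0],[0,0,-0.1,0,0,0,0],[0,0,0,0,0,-0.031,0],[0,0,0,0,0,-0.031,0],[0,0,0,0,0,0,0]],
  ],
)

```text
clock: 49.4
tcp_pos: [0.5723, 0.0062, 0.147]
orientation: [0.0, 0.708, 0.707, 0.0]
wrist_force: [0.1, 1.0, -0.5]
finger_gap: 0.0851
grip_force: 0.0
```

jog_arm(
  increments=[
    [[0.106,-0.096,0,0,0,0,0],[0.106,-0.096,0,0,0,0,0],[0.106,-0.096,0,0,0,0,0],[0.106,-0.096,0,0,0,0,0],[0.106,-0.096,0,0,0,0,0],[0.106,-0.096,0,0,0,0,0],[0,0,0,0,0,0,0],[0,0,0,0,0,0,0],[0,0,0,0,0,0,0]],
  ],
)

```text
clock: 50.3
tcp_pos: [0.4293, 0.1651, 0.1468]
orientation: [0.0, 0.708, 0.706, 0.0]
wrist_force: [0.7, 0.1, 0.0]
finger_gap: 0.0854
grip_force: 0.0
```

```bash
python3 - <<'E'
from h import *
need([.4278,.1647,.0141],0)
c=shot('wrist','w15.png'); print(*bars(c,.038),sep='\n')
E
```

```text
at [0.4293 0.1651 0.1468] yaw -0.17 shift [-0.002 -0.006  0.531] turn -0.0009
(array([0.4283, 0.1682]), array([0.012, 0.044]), 0.5, array([324., 229.]))
```

jog_arm(
  increments=[
    [[-0.002,-0.005,0.076,0,0,0,0],[0,0,0.076,0,0,0,0],[0,0,0.076,0,0,0,0],[0,0,0.076,0,0,0,0],[0,0,0.076,0,0,0,0],[0,0,0.076,0,0,0,0],[0,0,0.074,0,0,0,0],[0,0,0,0,0,0,0],[0,0,0,0,0,0,255],[0,0,0,0,0,0,255],[0,0,0,0,0,0,255],[0,0,0,0,0,0,255],[0,0,0,0,0,0,255],[0,0,0,0,0,0,255],[0,0,0,0,0,0,255],[0,0,0,0,0,0,255],[0,0,0,0,0,0,255]],
  ],
)

```text
clock: 52.05
tcp_pos: [0.4278, 0.1651, 0.0149]
orientation: [0.0, 0.708, 0.707, 0.001]
wrist_force: [-0.2, -0.0, 6.5]
finger_gap: 0.0112
grip_force: 59.3
```

jog_arm(
  increments=[
    [[0,0,-0.06,0,0,0,255],[0,0,-0.1,0,0,0,255],[0,0,-0.1,0,0,0,255],[0,0,-0.1,0,0,0,255],[0,0,-0.1,0,0,0,255],[0,0,-0.1,0,0,0,255],[0.044,0.082,0,0,0,0,255],[0.044,0.082,0,0,0,0,255],[0.044,0.082,0,0,0,0,255],[0.044,0.082,0,0,0,0,255],[0.044,0.082,0,0,0,0,255],[0.044,0.082,0,0,0,0,255],[0.044,0.082,0,0,0,0,255],[0,0,0,0,0,-0.023,255],[0,0,0,0,0,-0.023,255],[0,0,0,0,0,0,255],[0,0,0,0,0,0,255],[0,0,0,0,0,0,255]],
  ],
)

```text
clock: 53.85
tcp_pos: [0.5706, 0.2417, 0.1541]
orientation: [-0.0, 0.655, 0.755, -0.0]
wrist_force: [0.0, 0.8, -2.1]
finger_gap: 0.0108
grip_force: 58.8
```

```bash
python3 - <<'E'
from h import *
s=env.get_state(); print(s['finger_gap'],s['grip_force'],s['wrist_force']); need([.571,.242,.063],8.35)
c=shot('wrist','w16.png')
m=(c['pixels'].min(2)>110).astype(np.uint8); print(m[185:260,200:450].mean())
E
```

```text
0.010776666770596577 58.78080725669861 [ 0.03108535  0.8118923  -2.13617589]
at [0.5706 0.2417 0.1541] yaw 8.12 shift [0.001 0.002 0.364] turn -0.0013
1.0
```

jog_arm(
  increments=[
    [[0.001,0.002,0.05,0,0,-0.001,255],[0,0,0.07,0,0,0,255],[0,0,0.07,0,0,0,255],[0,0,0.07,0,0,0,255],[0,0,0.06,0,0,0,255],[0,0,0.03,0,0,0,255],[0,0,0.014,0,0,0,255],[0,0,0,0,0,0,255],[0,0,0.008,0,0,0,255],[0,0,0.008,0,0,0,255],[0,0,0.008,0,0,0,255],[0,0,0.008,0,0,0,255],[0,0,0.008,0,0,0,255],[0,0,0.006,0,0,0,255],[0,0,0,0,0,0,255]],
  ],
)

```text
clock: 55.4
tcp_pos: [0.5724, 0.2424, 0.0568]
orientation: [0.001, 0.654, 0.757, 0.002]
wrist_force: [-8.3, -3.0, 26.9]
finger_gap: 0.011
grip_force: 62.8
```

jog_arm(
  increments=[
    [[0,0,-0.01,0,0,0,255],[0,0,-0.01,0,0,0,255],[0,0,0,0,0,0,0],[0,0,0,0,0,0,0],[0,0,0,0,0,0,0],[0,0,0,0,0,0,0],[0,0,0,0,0,0,0],[0,0,0,0,0,0,0],[0,0,0,0,0,0,0],[0,0,-0.06,0,0,0,0],[0,0,-0.1,0,0,0,0],[0,0,-0.1,0,0,0,0],[0,0,-0.1,0,0,0,0],[0,0,0,0,0,0,0],[0,0,0,0,0,0,0],[0,0,0,0,0,0,0]],
  ],
)

```text
clock: 57.0
tcp_pos: [0.5706, 0.2418, 0.1454]
orientation: [-0.001, 0.654, 0.757, -0.001]
wrist_force: [-0.2, 0.5, 0.1]
finger_gap: 0.0852
grip_force: 0.0
```

```bash
cat >> h.py <<'E'
def plate(c,z=.05):
    """white plate inside dark rim: extent at height z, nearest the picture middle"""
    m=(c['pixels'].min(2)>45).astype(np.uint8)
    x,y=276,230
    sat=cv2.connectedComponentsWithStats(m)
    k=sat[1][y-40,x]; q=at(c,np.argwhere(sat[1]==k)[:,::-1],z)[:,:2].astype(np.float32)
    return cv2.minAreaRect(q), sat[2][k]
E
python3 - <<'E'
from h import *
c=shot('wrist','w17.png'); print(*bars(c,.08),sep='\n')
print(plate(c)); need([.571,.242,.15],0)
b=cv2.imread('pics/w12.png'); d=dict(c); s,Rm,_=pose()
T=np.linalg.inv(np.vstack([np.c_[Rm,s['tcp_pos']],[0,0,0,1]]))
M=np.array(c['mount']); R3=R.from_quat([.708,.707,0,0]).as_matrix(); d['R']=R3@M[:3,:3]; d['t']=R3@M[:3,3]+[.5671,-.2461,.144]; d['pixels']=b
print(plate(d))
for n in ('top','scene'):
    c=shot(n,n+'9.png')
    for t,z in (('cover_1_handle',.065),('booklet',0),('cube_1_centre',.025),('pen',0),('memory_stick',0),('canister_low',0),('slide_carton',0)):
        for d in spotter.landmark_of(t,n): print(n,t,np.round(d['uv']),round(d['conf'],2),at(c,d['uv'],z).round(3)[0,:2])
E
```

```text
(array([0.4804, 0.3385]), array([0.067, 0.01 ]), 2.6, array([166.,  43.]))
(array([0.5714, 0.2459]), array([0.012, 0.045]), 8.4, array([328., 250.]))
(((0.5719531178474426, 0.2426251918077469), (0.10580247640609741, 0.10589710623025894), 8.417134284973145), array([  235,   150,   187,   169, 28048], dtype=int32))
at [0.5704 0.2418 0.1452] yaw 8.37 shift [ 0.001  0.002 -0.019] turn 0.0465
(((0.5685487985610962, -0.2463001161813736), (0.10556258261203766, 0.10628881305456161), 0.8986448049545288), array([  233,   150,   188,   172, 28247], dtype=int32))
top cover_1_handle [363. 280.] 0.74 [0.422 0.005]
top cover_1_handle [163. 277.] 0.63 [0.417 0.679]
top cover_1_handle [294. 233.] 0.39 [0.576 0.239]
top booklet [456. 281.] 0.9 [ 0.431 -0.325]
top booklet [460. 280.] 0.5 [ 0.433 -0.338]
top pen [331. 229.] 0.44 [0.603 0.116]
top memory_stick [399. 231.] 0.51 [ 0.603 -0.125]
top canister_low [484. 232.] 0.57 [ 0.605 -0.425]
top canister_low [458. 283.] 0.22 [ 0.422 -0.329]
top slide_carton [240. 223.] 0.59 [0.618 0.438]
top slide_carton [362. 238.] 0.44 [0.572 0.005]
scene cover_1_handle [374. 420.] 0.79 [0.432 0.712]
scene booklet [326. 162.] 0.55 [ 0.43  -0.304]
scene pen [289. 248.] 0.45 [0.594 0.124]
scene slide_carton [290. 335.] 0.67 [0.609 0.441]
scene slide_carton [338. 215.] 0.16 [ 0.419 -0.013]
```

The left and right covers read 106 mm at rim height, so they are level. The top camera reports something bar-like at (0.42, 0.0), so I'll check the middle box from near.

jog_arm(
  increments=[
    [[0,0,-0.1,0,0,0.0465,0],[-0.13,0,-0.1,0,0,0,0],[-0.13,0,-0.1,0,0,0,0],[-0.13,0,0,0,0,0,0],[-0.13,0,0,0,0,0,0],[-0.13,0,0,0,0,0,0],[-0.13,0,0,0,0,0,0],[-0.13,0,0,0,0,0,0],[0,0,0,0,0,0,0],[0,0,0,0,0,0,0],[0,0,0,0,0,0,0]],
  ],
)

```text
clock: 58.95
tcp_pos: [0.5712, 0.0151, 0.2217]
orientation: [-0.0, 0.707, 0.707, 0.0]
wrist_force: [0.1, 0.0, -0.1]
finger_gap: 0.0854
grip_force: 0.0
```

```bash
python3 - <<'E'
from h import *
c=shot('wrist','w18.png'); need([.57,0,.2],0)
print(*bars(c,.08),sep='\n')
for t,z in (('cover_1_handle',.065),('slips_centre',.015),('cube_1_centre',.025)):
  for d in spotter.landmark_of(t,'wrist'): print(t,np.round(d['uv']),round(d['conf'],2),at(c,d['uv'],z).round(4)[0,:2])
def lum(x0,x1,y0,y1,z):
    print('world lum z',z)
    for x in np.linspace(x0,x1,9):
        u=proj(c,[[x,y,z] for y in np.linspace(y0,y1,13)]).round().astype(int); print(round(x,3),[int(c['pixels'][v,w].mean()) if 0<=v<480 and 0<=w<640 else -1 for w,v in u])
lum(.51,.63,-.06,.07,.05); lum(.36,.49,-.07,.07,.008)
E
```

```text
at [0.5713 0.0155 0.2217] yaw 0.07 shift [-0.062 -0.005  0.087] turn 0.0004
(array([0.5723, 0.0091]), array([0.044, 0.013]), 78.9, array([327., 227.]))
world lum z 0.05
0.51 [110, 107, 32, 28, 37, 75, 119, 147, 148, 145, 146, 145, 145]
0.525 [108, 107, 52, 92, 91, 92, 157, 157, 158, 64, 25, 34, 90]
0.54 [108, 81, 116, 92, 92, 93, 158, 158, 158, 158, 158, 158, 90]
0.555 [109, 56, 115, 91, 92, 90, 158, 158, 158, 158, 159, 159, 65]
0.57 [157, 32, 115, 92, 6, 17, 19, 8, 158, 158, 158, 154, 49]
0.585 [161, 122, 116, 90, 92, 158, 158, 158, 158, 159, 158, 24, 160]
0.6 [104, 161, 92, 92, 92, 134, 158, 158, 159, 159, 159, 105, 160]
0.615 [60, 85, 93, 91, 91, 157, 158, 158, 158, 160, 158, 46, 159]
0.63 [161, 160, 161, 161, 146, 125, 85, 39, 100, 158, 102, 84, 160]
world lum z 0.008
0.36 [106, 106, 105, 104, 158, 143, 142, 141, 141, 142, 141, 141, 140]
0.376 [105, 106, 107, 106, 158, 141, 143, 141, 143, 142, 141, 141, 140]
0.392 [105, 104, 107, 110, 152, 143, 145, 145, 143, 142, 142, 141, 140]
0.409 [106, 107, 107, 160, 147, 146, 145, 144, 147, 146, 146, 145, 143]
0.425 [109, 107, 108, 159, 145, 146, 147, 145, 146, 146, 146, 147, 145]
0.441 [108, 107, 107, 159, 146, 147, 146, 148, 146, 144, 146, 144, 143]
0.458 [109, 108, 106, 161, 147, 145, 145, 147, 147, 146, 145, 145, 145]
0.474 [108, 109, 109, 107, 85, 147, 146, 146, 146, 149, 146, 146, 146]
0.49 [109, 108, 108, 109, 85, 147, 147, 147, 147, 146, 146, 145, 145]
```

The middle cover's bar is at (0.572, 0.009) at −11°, in its box, and the front strip is bare, so the top camera's report was false. One last check of the cube on the booklet.

jog_arm(
  increments=[
    [[-0.13,-0.04,-0.01,0,0,0,0],[-0.13,-0.04,-0.01,0,0,0,0],[-0.13,-0.04,-0.01,0,0,0,0],[-0.13,-0.04,-0.01,0,0,0,0],[-0.13,-0.04,-0.01,0,0,0,0],[-0.13,-0.04,-0.01,0,0,0,0],[-0.13,-0.04,-0.01,0,0,0,0],[-0.13,-0.04,-0.01,0,0,0,0],[-0.13,-0.04,-0.01,0,0,0,0],[0,0,0,0,0,0,0],[0,0,0,0,0,0,0],[0,0,0,0,0,0,0],[0,0,0,0,0,0,0]],
  ],
)

```text
clock: 60.45
tcp_pos: [0.4817, -0.2767, 0.2441]
orientation: [-0.0, 0.706, 0.708, 0.0]
wrist_force: [-0.3, -0.9, -0.1]
finger_gap: 0.0859
grip_force: 0.0
```

```bash
python3 - <<'E'
from h import *
c=shot('wrist','w19.png'); need([.5,-.28,.2])
g=c['pixels'].astype(int); m=((g[...,0]>90)&(g[...,1]<70)&(g[...,2]<90)).astype(np.uint8)
n,l,st,ce=cv2.connectedComponentsWithStats(m)
for i in range(1,n):
    if st[i,4]>100: print('red',st[i],at(c,[ce[i]],.042).round(4))
for t,z in (('cube_1_centre',.025),('booklet',0),('cover_1_handle',.065)):
  for d in spotter.landmark_of(t,'wrist'): print(t,np.round(d['uv']),round(d['conf'],2),at(c,d['uv'],z).round(4)[0,:2])
# middle plate extent from w18
d=dict(c); s,Rm,_=pose(); M=np.array(c['mount']); R3=np.array([[0,1,0],[1,0,0],[0,0,-1.]])
d['R']=R3@M[:3,:3]; d['t']=R3@M[:3,3]+[.5713,.0155,.2217]; d['pixels']=cv2.imread('pics/w18.png'); print(plate(d))
E
```

```text
at [ 0.4817 -0.2767  0.2441] yaw 0.11 shift [-0.013  0.073  0.177] turn None
booklet [270. 233.] 0.65 [ 0.4287 -0.319 ]
(((0.5724847316741943, 0.00638917088508606), (0.10703672468662262, 0.10651978850364685), 78.73258972167969), array([  251,   139,   159,   155, 17077], dtype=int32))
```

```bash
python3 - <<'E'
from h import *
c=shot('wrist','w20.png'); g=c['pixels'].astype(int)
m=(g.max(2)<75).astype(np.uint8); n,l,st,ce=cv2.connectedComponentsWithStats(m)
for i in range(1,n):
    if st[i,4]>150: print('dark',st[i],at(c,[ce[i]],.03).round(3)[0])
sat=(g.max(2)-g.min(2)>50).astype(np.uint8); n,l,st,ce=cv2.connectedComponentsWithStats(sat)
for i in range(1,n):
    if st[i,4]>30: print('col',st[i],g[l==i].mean(0).round(),at(c,[ce[i]],.042).round(3)[0])
E
```

```text
dark [    0     0   149   100 12328] [ 0.278 -0.147  0.03 ]
dark [ 560    0   80   77 5577] [ 0.71  -0.139  0.03 ]
dark [ 351   90  154  147 3363] [ 0.543 -0.241  0.03 ]
dark [ 425  142   26   56 1224] [ 0.578 -0.252  0.03 ]
dark [ 600  219   40   54 1478] [ 0.764 -0.318  0.03 ]
dark [ 251  221   42   47 1103] [ 0.435 -0.317  0.03 ]
dark [293 223  17  67 586] [ 0.459 -0.335  0.03 ]
dark [    0   242   640   238 97287] [ 0.428 -0.484  0.03 ]
col [436   0  47  17 729] [ 23.  61. 107.] [ 0.584 -0.126  0.042]
col [296 185  17  41 377] [ 46.  83. 111.] [ 0.464 -0.28   0.042]
col [258 239  24  22 430] [84. 27. 36.] [ 0.433 -0.321  0.042]
col [524 364  15   9  85] [66. 31.  6.] [ 0.687 -0.447  0.042]
```

The cube's red disc is merely in the arm's shadow. It is at (0.433, −0.321), the middle of the booklet. Everything is in place.

```bash
python3 -c "
from h import *
print(ticket.hand_in())"
```

```text
the job is handed in; nothing more can be done
None
```

I handed the job in at about 61 s: all three boxes stood open together, the only cube found (left box) is in the middle of the booklet, the coverslip box was never touched in the middle box, and all three covers are back on and pressed level; the hand-in returned no verdict.

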